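Free the last carriage, run it home, start the insole press

TASK

The shoe-last carriage of the insole press is gummed to its rail. Push its upright plate with closed fingers (do not grip it) until it breaks free and then on, slowly and without ramming, until it is fully home against the stop hidden in the press; leave it there. Then turn the key on the switch box clockwise to start and let it spring back to run, leaving the things around in place.

Things in the scene. Friction and masses are not known exactly. Their poses are not given: they have to be found in the camera images.
- carriage (a joint): Travel of the carriage, m, growing as it goes into the press (machine's -y). Starts at 0 to 0.008, gummed: about 14 to 24 N of push until it breaks free near 0.02, then about 6 N sliding slowly; it stays where left. Rammed: over 40 N from the fingers once past 0.04, or faster than 0.25 m/s.
- push_plate (a point): Upper middle of the rear face of the carriage's push plate: push here, towards the machine's -y. Upright aluminium plate 90 mm wide (x), 12 mm thick (y), from 65 mm below to 20 mm above this point, which is 100 mm above the table. Axes parallel to the machine's. Ahead of it on the carriage: a green shoe last, sole up with white insole, 180 mm long, top 96 mm above the table.
- machine: Fixed green insole press on a dark bed 160 (x) by 460 (y, -220 to +240) by 12 mm, two steel rails along y. Housing at y -200 to -60 mm, 170 wide, 154 high (219 with its cylinder), open towards +y where the carriage enters. Origin on the table; x across the rails, -y is the push direction. Yaw within 0.2 rad of the world's.
- key_box: Fixed grey switch box, 120 (x) by 100 (y) by 60 mm high, origin at the centre of its underside; the key stands in a 6 mm collar in the middle of its top.
- key_grip (a point): Middle of the key's bow, on its vertical turning axis, 96 mm above the table: upright brass plate 60 mm long (its x), 10 mm thick (its y, pinch here), 40 mm high, its top 20 mm above this point. Turns with the key; its z is up.
- key (a joint): Angle of the key, rad: 0 = run (rest), grows clockwise seen from above, end of turn 1.2; start is made beyond 0.8. A spring (0.06 N m at 0, 0.35 N m at 1.1) always returns it to 0 when let go.
- spare_last: Bystander: loose green last with insole, 180 mm long, 60 mm high, on the table.
- tack_jar: Bystander: loose amber jar, 66 mm in diameter, 90 mm high.
- hammer: Bystander: loose hammer lying on the table.
- press_mouth (a point): Middle of the press's open mouth, 80 mm above the table. The stop is hidden inside, below: it meets the carriage at a travel anywhere from 0.06 to 0.13. Its sprung nose gives 12 mm, adding 1.4 N rising to 5 N, then is solid. The carriage is home with the nose in by 4 mm or more (over 2.6 N of spring); slide drag holds it there.
Things that resemble listed ones, but are neither listed nor needed, are in the scene too. What is meant by the key_box is not orange or pink, and is the smaller of those in its own colour.

How it is judged:
By the outcome, as a careful person would: the job done as asked, in the order asked, and still so for the second after the job is handed in, with the robot touching nothing.
It also fails if it takes over 61 s, if anything falls off the work surface, if the arm or the gripper's body presses on something with over 40 N, if the wrist force passes 120 N, or if a joint passes its speed limit or range.

ROBOT

A 6-joint arm with a two-finger parallel gripper is mounted at the origin on the work surface. World frame = base frame: x ahead of the robot, y to its left, z up, the work surface at z = 0. Lengths are in mm, angles in rad, forces in N, time in s.
With the tool pointing down it reaches from about 350 to 775 mm from the base axis. Payload 5.5 kg.
Tool frame: the origin (TCP) lies at the very end of the fingers, on their centre line; the grasp point (between the pads) lies 19 mm behind it; z points along the fingers, y is the line along which they close (so a half turn about z gives the same grasp; the last joint's range is limited). The gripper opens to 85 mm and grips with 20 to 120 N. Pads are 22 mm wide; open, the fingers measure 114 mm over their backs; the gripper's body (76 mm by 85 mm) begins 54 mm behind the grasp point. The pads swing forward as they close: fully open they stand 13 mm farther back than shut.
Start: joints at [-1.4, 0.313, 0.046, 1.304, 0, 1.431], TCP at [175.843, -547.495, 231.323] pointing down, gripper open.
Joint ranges: [-2.76, 2.76], [-0.86, 1.69], [-1.03, 1.26], [-2.2, 2.34], [-1.47, 1.5], [-3.14, 3.14]. Speed limits (rad/s): [2.57, 2.57, 3.14, 3.14, 3.14, 3.14].

INTERFACE

Orientations are given as [roll, pitch, yaw] about the fixed x, y, z axes, in that order (R = Rz(yaw) Ry(pitch) Rx(roll)).
In Python, from plant import goto, move_straight, move_j, ungrasp, grasp, wait, inverse_kinematics, capture, MotionError, close_job, get_time_s, get_joint_pos, get_joint_vel, get_joint_efforts, get_tool_pos, get_ee_rot, get_force, get_ft_torque, get_opening, get_grip_force gives the robot as it stands. Calls block until the motion is done:
- goto(position, orientation): joint-space move of the TCP to a pose.
- move_straight(position, rate=150, rot=None, max_force=None): straight line of the TCP; rot=None keeps the orientation; rate is the mean speed in mm/s. With max_force (N) it stops when the force on the tool has changed by that much, and returns True; else False.
- move_j(angles): joint-space move.
- ungrasp() and grasp(newtons=None): open the fingers fully, or close them until they stop; newtons is the grip in N (None keeps the last).
- wait(seconds).
- inverse_kinematics(position, orientation): joint angles nearest the present ones, or None.
- capture(name): name is "side" or "top"; returns a dict with "img" (480x640x3 uint8, red, green, blue), "mtx" (3x3 intrinsics, pixels), "R" (3x3) and "t" (3): a world point X has camera coordinates R X + t. Camera axes: x right, y down, z forward; pixel columns grow to the right and rows downward; lengths in mm; the calibration is good to about 2 mm. A picture is of the moment at which its call begins. There is no depth.
A pose or a line that the arm cannot do raises MotionError and nothing moves.
- close_job(): hands the job in; it is judged then, once.
Readings, each from a call of its own:
- get_time_s(): time.
- get_joint_pos(): joint angles.
- get_joint_vel(): joint speeds.
- get_joint_efforts(): joint torques, N m.
- get_tool_pos(): TCP position.
- get_ee_rot(): TCP orientation.
- get_force(): force on the tool from outside, world axes, zero at the start.
- get_ft_torque(): the same for the moment, N m.
- get_opening(): opening from 0.0 (shut) to 1.0 (fully open).
- get_grip_force(): force on a finger pad.
Only numpy, scipy, OpenCV 4.12 (cv2) and the standard library are available. Lean on these libraries where they do the work, as an engineer would, in place of code of your own. Each camera call takes 0.05 s, during which the arm holds its last target. There are 200 camera calls.

## Working session

There is one attempt and no reset: what is moved stays moved. The work goes in short steps, each a Python script; the robot and the scene stay as the last script left them, time stands still between calls to the robot, and variables do not carry over. Pictures are saved under pics/ and viewed, at most 10 in all, crops included, and the job is handed in when it is done.

```bash
mkdir -p pics; python3 - <<'E'
from plant import *
import cv2,pickle
d={}
for n in("side","top"):
    c=capture(n); d[n]=c; cv2.imwrite(f"pics/{n}0.png",c["img"][:,:,::-1])
    print(n,c["mtx"].round(1).tolist(),c["R"].round(3).tolist(),c["t"].round(1).tolist())
pickle.dump(d,open("cams.pkl","wb")); print(get_time_s())
E
```

```text
side [[585.1, 0.0, 320.2], [0.0, 585.1, 250.8], [0.0, 0.0, 1.0]] [[-0.886, -0.463, -0.0], [-0.293, 0.56, -0.775], [0.359, -0.687, -0.632]] [468.6, 283.4, 1178.5]
top [[438.2, 0.0, 320.0], [0.0, 438.2, 245.1], [0.0, 0.0, 1.0]] [[0.002, -1.0, -0.015], [-0.997, -0.001, -0.082], [0.082, 0.015, -0.997]] [-78.9, 572.4, 1210.7]
0.1
```

View pics/side0.png

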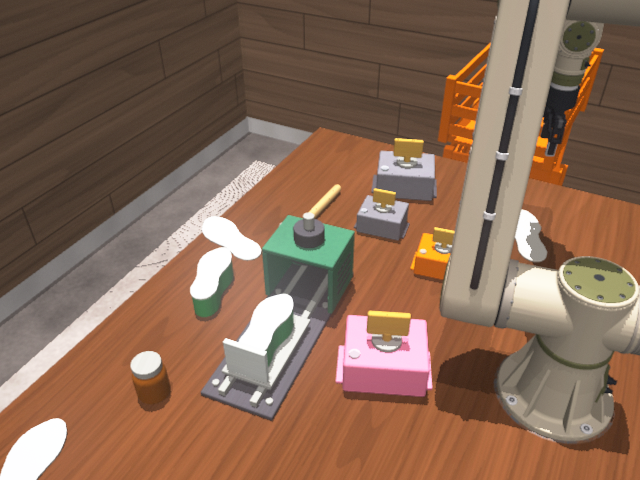

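View pics/top0.png

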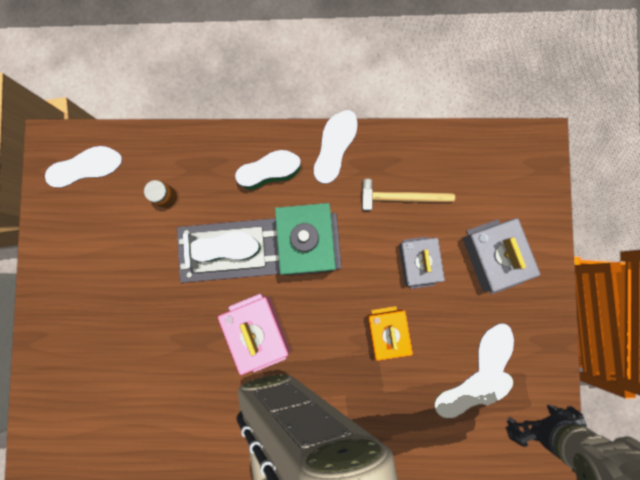

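Candidate boxes:
- Grey small: top (423,262), side (383,216).
- Grey large: top (502,255), side (406,175).
- Orange: top (390,333).
- Pink: top (253,335).

The small grey one fits, being grey and the smaller of the two. The press is at top (305,238), with the plate at top (184,250) and side (246,362). I'll confirm these in enlarged crops.

```bash
python3 - <<'E'
import cv2,numpy as np
s=cv2.imread("pics/side0.png");t=cv2.imread("pics/top0.png")
f=lambda im,x,y,w,h,k:cv2.resize(im[y:y+h,x:x+w],None,fx=k,fy=k,interpolation=cv2.INTER_CUBIC)
cv2.imwrite("pics/k1.png",np.hstack([f(s,345,180,80,80,5),f(t,385,225,80,80,5)]))
cv2.imwrite("pics/p1.png",np.hstack([f(s,200,320,100,100,4),f(t,170,210,100,100,4)]))
E
```

```text
(no output)
```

View pics/k1.png

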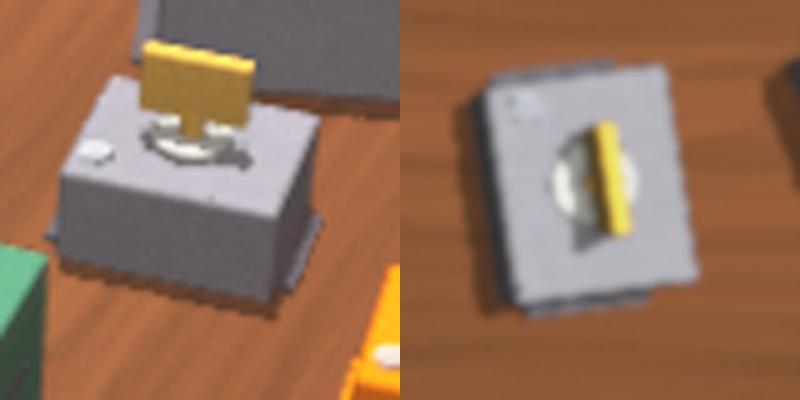

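View pics/p1.png

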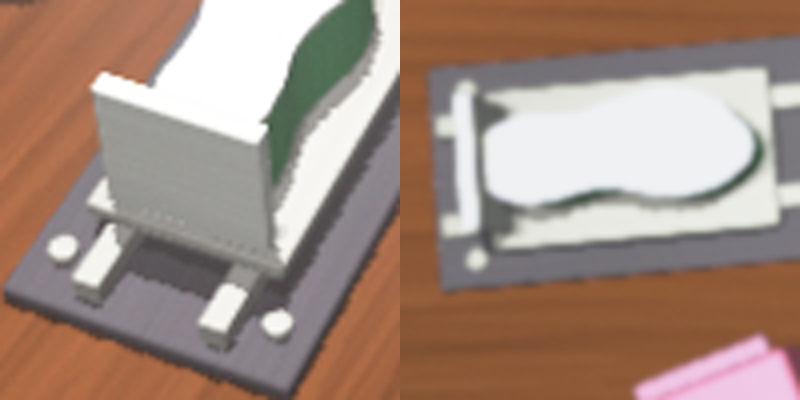

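The key crop shows the small grey box, with the bow's top edge running side (374,189) to (396,193) and top (426,249) to (429,272). The plate crop shows the top edge running side (225,340) to (267,353) and top (186,232) to (187,268). Triangulating these next.

```bash
cat > tri.py <<'E'
import cv2,numpy as np,pickle
d=pickle.load(open("cams.pkl","rb"))
P={n:d[n]["mtx"]@np.c_[d[n]["R"],d[n]["t"]] for n in d}
def tri(s,t):
    X=cv2.triangulatePoints(P["side"],P["top"],np.array(s,float).reshape(2,1),np.array(t,float).reshape(2,1))
    return (X[:3]/X[3]).ravel()
def proj(n,X): h=P[n]@np.r_[X,1]; return h[:2]/h[2]
def onplane(n,p,z):
    M=P[n]; A=np.c_[M[:,:2],M[:,2]*z+M[:,3]]; h=np.linalg.solve(A,np.r_[p,1]); return h[:2]/h[2]
def px(u,v,x0,y0,k): return np.array([x0+(u+.5)/k-.5,y0+(v+.5)/k-.5])
E
python3 - <<'E'
from tri import *
np.set_printoptions(suppress=True,precision=1)
for nm,S,T,so,to,k,z in [("key",[(146.5,44),(254,65)],[(205,122),(222,235)],(345,180),(385,225),5,116),("plate",[(98.5,78.5),(267,133)],[(63.5,88),(70.5,233)],(200,320),(170,210),4,120)]:
    E=[]
    for s,t in zip(S,T):
        a=px(*s,*so,k);b=px(*t,*to,k);X=tri(a,b);E.append(X);print(nm,X,"side-plane",onplane("side",a,z),"top-plane",onplane("top",b,z),"err",proj("side",X)-a)
    v=E[0]-E[1];print("mid",(E[0]+E[1])/2,"len",np.linalg.norm(v),"yaw",np.arctan2(v[1],v[0]).round(3))
# box corners top (z=60): crop top coords
B=[onplane("top",px(u,v,385,225,5),60) for u,v in[(88,86),(266,67),(298,277),(120,303)]]
print("box",np.array(B),np.mean(B,0))
# collar centre z 66 ; machine bed corners z=12
print("collar",onplane("top",px(194,183,385,225,5),66))
Bd=[onplane("top",px(u,v,170,210,4),12) for u,v in[(31,70),(43,290)]];print("bed rear",np.array(Bd),np.mean(Bd,0))
E
```

```text
key [ 554.1 -354.   113.7] side-plane [ 552.2 -351. ] top-plane [ 555.  -353.1] err [-0.2 -0. ]
key [ 495.9 -361.6  113.8] side-plane [ 494.4 -358.6] top-plane [ 496.5 -360.8] err [-0.2 -0. ]
mid [ 525.  -357.8  113.8] len 58.69626627915678 yaw 0.129
plate [597.7 272.  116.1] side-plane [593.9 274.4] top-plane [599.5 271.8] err [-0.7 -0.1]
plate [504.8 265.  118.6] side-plane [503.9 266. ] top-plane [504.9 264.7] err [-0.1 -0. ]
mid [551.2 268.5 117.3] len 93.23031008077292 yaw 0.075
box [[ 578.7 -302.6]
 [ 589.2 -399.4]
 [ 475.2 -414.3]
 [ 461.  -318.2]] [ 526.  -358.6]
collar [ 525.6 -357.9]
bed rear [[624.7 330.7]
 [467.7 317.6]] [546.2 324.2]
```

Measured heights agree with the text: key top 113.8 against 116, plate top 117.3 against 120. Lengths are 59 and 93 mm, and the key yaw matches the box at 0.13. Machine yaw is about 0.08. Next I'll check reachability, then approach the plate.

```bash
cat >> tri.py <<'E'
PI=np.pi; YM=0.08; PL=np.array([551.,268.5]); YD=np.array([-np.sin(YM),np.cos(YM)])
KEY=np.array([525.,-357.6]); YK=0.129
def behind(d,z): return [*(PL+YD*d),z]   # d mm behind plate's middle
E
python3 - <<'E'
from tri import *; from plant import *
np.set_printoptions(suppress=True,precision=2)
for y in(YM+PI/2,YM-PI/2):
    for p in(behind(60,330),behind(17,85),behind(-135,85)): print("push",round(y,2),inverse_kinematics(p,[PI,0,y]))
for y in(YK,YK+PI,YK-PI):
    for a in(0,1.05): print("key",round(y,2),a,inverse_kinematics([*KEY,80],[PI,0,y-a]))
print("start",get_ee_rot())
E
```

```text
push 1.65 [0.42 0.45 0.49 1.61 0.   1.91]
push 1.65 [ 0.35  0.47 -0.08  1.02  0.    1.84]
push 1.65 [ 0.1   0.4  -0.2   0.97  0.    1.59]
push -1.49 [ 0.42  0.45  0.49  1.61  0.   -1.24]
push -1.49 [ 0.35  0.47 -0.08  1.02  0.   -1.3 ]
push -1.49 [ 0.1   0.4  -0.2   0.97  0.   -1.56]
key 0.13 0 [-0.72  0.51 -0.04  1.02  0.    2.29]
key 0.13 1.05 [-0.72  0.51 -0.04  1.02  0.   -2.94]
key 3.27 0 [-0.72  0.51 -0.04  1.02  0.   -0.85]
key 3.27 1.05 [-0.72  0.51 -0.04  1.02  0.    0.2 ]
key -3.01 0 [-0.72  0.51 -0.04  1.02  0.   -0.85]
key -3.01 1.05 [-0.72  0.51 -0.04  1.02  0.    0.2 ]
start [-3.14 -0.    0.31]
```

```bash
python3 - <<'E'
from tri import *; from plant import *
np.set_printoptions(suppress=True,precision=1)
r=[PI,0,YM+PI/2]
p=get_tool_pos(); move_straight([p[0],p[1],330],rate=200)
grasp(40)
goto(behind(65,330),r); print(get_time_s(),get_tool_pos())
move_straight(behind(60,86),rate=150); print(get_time_s(),np.array(get_force()),get_opening())
c=move_straight(behind(5,86),rate=30,max_force=4)
p=np.array(get_tool_pos()); print(c,get_time_s(),p,(p[:2]-PL)@YD,np.array(get_force()))
E
```

```text
4.8417 [546.3 332.5 330. ]
6.6167 [-0.3 -0.3  0.4] -0.001306815501553771
True 7.9083 [549.4 286.4  85.7] 17.922775316640113 [-0.   1.2  1.5]
```

```bash
python3 - <<'E'
from tri import *; from plant import *
np.set_printoptions(suppress=True,precision=1)
def st(c):
    p=np.array(get_tool_pos()); print(c,round(get_time_s(),2),"d",((p[:2]-PL)@YD).round(1),"F",np.array(get_force()),flush=True)
d=18
for g in (10,2,-6,-14,-18):
    c=move_straight(behind(g,86),rate=14,max_force=32); st(c)
    if c: break
E
```

```text
False 8.62 d 14.3 F [-1.2 15.8 -3. ]
False 9.35 d 3.5 F [ 0.   6.3 -1.7]
False 10.07 d -4.8 F [ 0.6  5.5 -1.8]
False 10.8 d -12.9 F [ 1.2  4.8 -1.5]
False 11.23 d -16.9 F [ 2.3  4.6 -3.2]
```

```bash
python3 - <<'E'
from tri import *; from plant import *
np.set_printoptions(suppress=True,precision=1)
def st(c):
    p=np.array(get_tool_pos()); print(c,round(get_time_s(),2),"d",((p[:2]-PL)@YD).round(1),"F",np.array(get_force()),flush=True)
g=-18
while g>-135:
    g-=10
    c=move_straight(behind(g,86),rate=16,max_force=8); st(c)
    if c: break
E
```

```text
False 12.01 d -26.9 F [ 1.6  5.  -1.7]
False 12.78 d -36.9 F [ 2.3  5.  -3.3]
False 13.56 d -46.9 F [ 1.2  5.  -2.9]
False 14.33 d -56.9 F [ 2.3  5.7 -3.2]
False 15.11 d -66.9 F [ 2.9  5.1 -1.8]
False 15.88 d -76.9 F [ 2.2  5.3 -3.2]
False 16.66 d -86.0 F [ 2.8  7.  -2.9]
True 17.2 d -92.6 F [0.8 1.6 2. ]
```

```bash
python3 - <<'E'
from tri import *; from plant import *
import cv2
np.set_printoptions(suppress=True,precision=1)
def st(c):
    p=np.array(get_tool_pos()); print(c,round(get_time_s(),2),"d",((p[:2]-PL)@YD).round(1),"F",np.array(get_force()),flush=True)
st(0)
p=np.array(get_tool_pos()); g=(p[:2]-PL)@YD
for i in range(8):
    g-=1.5
    c=move_straight(behind(g,86),rate=6,max_force=14); st(c)
    if c or get_force()[1]>14: break
E
```

```text
0 17.2 d -92.6 F [0.8 1.6 2. ]
False 17.62 d -92.6 F [ 2.9  7.1 -1.6]
False 18.02 d -92.6 F [ 2.1 12.  -3.3]
False 18.43 d -92.7 F [ 1.4 15.9 -3. ]
```

The carriage is solid: force rises to 16 N with no motion, after about 111 mm of travel and a nose-spring ramp before it. I'll back off and go to the key.

```bash
python3 - <<'E'
from tri import *; from plant import *
import cv2
np.set_printoptions(suppress=True,precision=1)
move_straight(behind(-85,86),rate=15); print(np.array(get_force()))
move_straight(behind(-50,86),rate=80)
move_straight(behind(-50,330),rate=200)
goto([*KEY,330],[PI,0,YK+PI]); ungrasp()
print(get_time_s(),get_tool_pos(),get_opening(),get_joint_pos())
move_straight([*KEY,160],rate=150)
s=capture("side")["img"];t=capture("top")["img"]
f=lambda im,x,y,w,h,k:cv2.resize(im[y:y+h,x:x+w],None,fx=k,fy=k,interpolation=cv2.INTER_CUBIC)[:,:,::-1]
cv2.imwrite("pics/a2.png",np.vstack([np.hstack([f(s,200,100,240,300,1.6),f(t,170,170,300,300,1.6)[:480,:400]])]))
print(get_time_s())
E
```

```text
[-0.8  0.1 -0.9]
24.325 [ 524.9 -357.6  330. ] 0.9975774489659652 [-0.7  0.4  0.5  1.6 -0.  -0.9]
25.7083
```

View pics/a2.png

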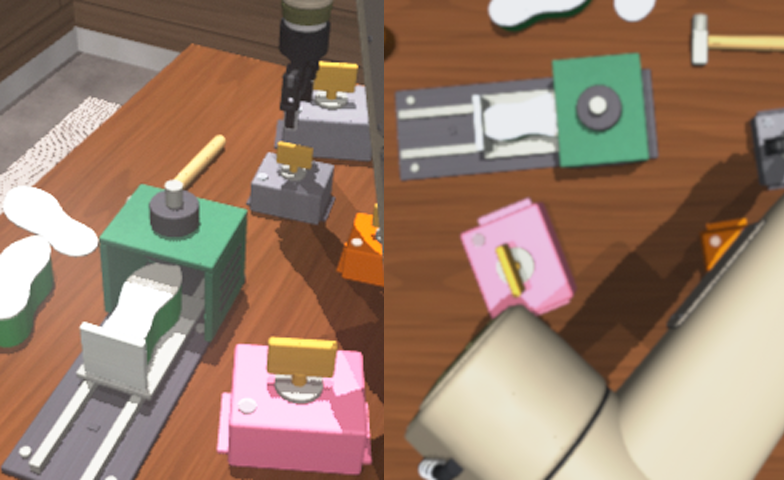

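The carriage is home in the press, with the plate at crop (115,355). The open fingers stand over the small grey box's key at crop (294,155). Now I'll descend with a force guard, pinch and turn.

```bash
python3 - <<'E'
from tri import *; from plant import *
import cv2
np.set_printoptions(suppress=True,precision=2)
c=move_straight([*KEY,80],rate=80,max_force=5); print(c,get_tool_pos(),get_force())
if not c:
    grasp(40); wait(.2); print("grip",get_opening(),get_grip_force(),np.array(get_force()),np.array(get_ft_torque()),get_time_s())
    s=capture("side")["img"]; cv2.imwrite("pics/a3.png",cv2.resize(s[150:270,320:480],None,fx=4,fy=4)[:,:,::-1])
E
```

```text
False [ 525.41 -357.95   80.68] [ 0.52 -1.01  0.98]
grip 0.10855168850166741 48.32293376326561 [-1.22 -0.15  3.09] [-0.13  0.17  0.08] 27.7333
```

View pics/a3.png

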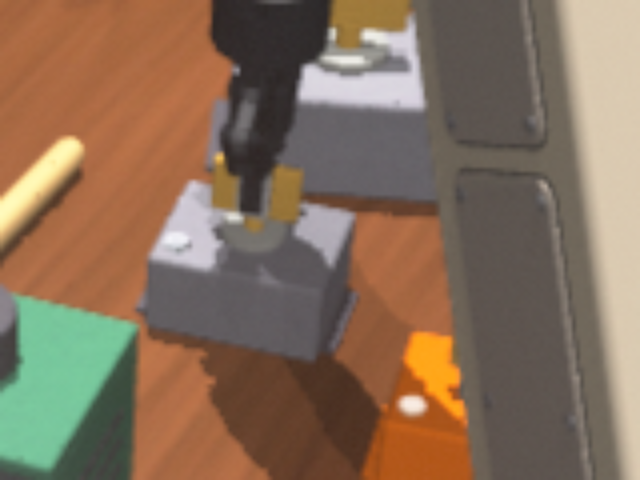

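The bow is pinched centrally, at 9.2 mm opening. Turning clockwise now.

```bash
python3 - <<'E'
from tri import *; from plant import *
import cv2
np.set_printoptions(suppress=True,precision=2)
q0=list(get_joint_pos())
def turn(a):
    q=q0[:]; q[5]+=a; move_j(q); print(a,round(get_time_s(),2),"dq6",round(get_joint_pos()[5]-q0[5],3),"T",np.array(get_ft_torque()),"F",np.array(get_force()),round(get_opening(),3),flush=True)
for a in (.35,.7,1.0,1.08): turn(a)
wait(.3)
s=capture("side")["img"]; cv2.imwrite("pics/a4.png",cv2.resize(s[150:270,320:480],None,fx=4,fy=4)[:,:,::-1])
E
```

```text
0.35 28.21 dq6 0.347 T [-0.07  0.07  0.19] F [0.47 0.   2.15] 0.105
0.7 28.63 dq6 0.695 T [0.05 0.06 0.28] F [0.17 0.27 2.07] 0.107
1.0 29.02 dq6 0.994 T [0.12 0.04 0.27] F [-0.93 -0.07  2.02] 0.115
1.08 29.27 dq6 1.075 T [ 0.16 -0.    0.26] F [-0.07  0.63  1.91] 0.11
```

View pics/a4.png

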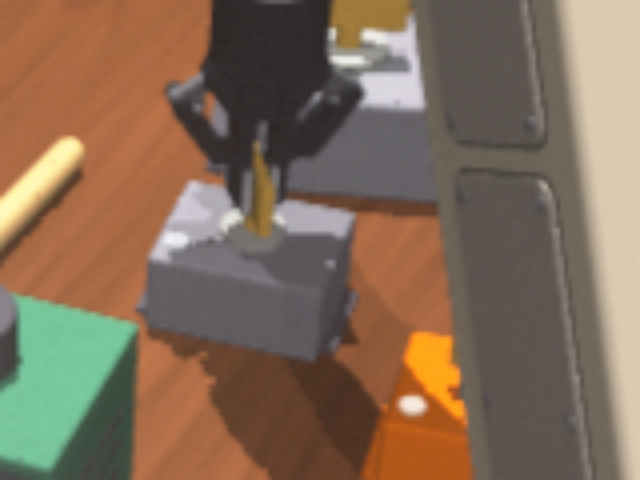

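The pads lie flat on the bow (9.4 mm opening), so there's been no slip. To be safe I'll firm the grip, go slightly further, then return and let go.

```bash
python3 - <<'E'
from tri import *; from plant import *
import cv2
np.set_printoptions(suppress=True,precision=2)
def rep(n): print(n,round(get_time_s(),2),"T",np.array(get_ft_torque()),"F",np.array(get_force()),round(get_opening(),3),flush=True)
grasp(80); rep("grip80")
q=list(get_joint_pos()); q[5]+=.05; move_j(q); wait(.3); rep("1.13")
for a in(-.5,-.48): q[5]+=a; move_j(q); rep("back")
wait(.2); ungrasp(); wait(.3); rep("open")
move_straight([*KEY,180],rate=80)
p=get_tool_pos(); move_straight([430,-250,300],rate=200)
goto([380,-200,330],[PI,0,YK+PI]); wait(.3)
s=capture("side")["img"];t=capture("top")["img"]
f=lambda im,x,y,w,h,k:cv2.resize(im[y:y+h,x:x+w],None,fx=k,fy=k,interpolation=cv2.INTER_CUBIC)[:,:,::-1]
cv2.imwrite("pics/a5.png",np.hstack([f(s,345,180,80,80,5),f(t,385,225,80,80,5)]))
cv2.imwrite("pics/a6.png",np.hstack([f(s,100,130,300,280,1.3),f(t,140,110,300,280,1.3)]))
print(get_time_s())
E
```

```text
grip80 29.84 T [ 0.34 -0.13  0.36] F [0.16 1.04 2.4 ] 0.104
1.13 30.39 T [ 0.32 -0.12  0.36] F [0.68 0.41 2.31] 0.11
back 30.94 T [ 0.24 -0.05  0.22] F [0.75 1.17 2.38] 0.106
back 31.48 T [ 0.27 -0.05  0.12] F [0.41 0.91 2.  ] 0.105
open 32.7 T [0.02 0.05 0.04] F [-0.72  0.5   0.72] 0.998
35.9917
```

View pics/a5.png

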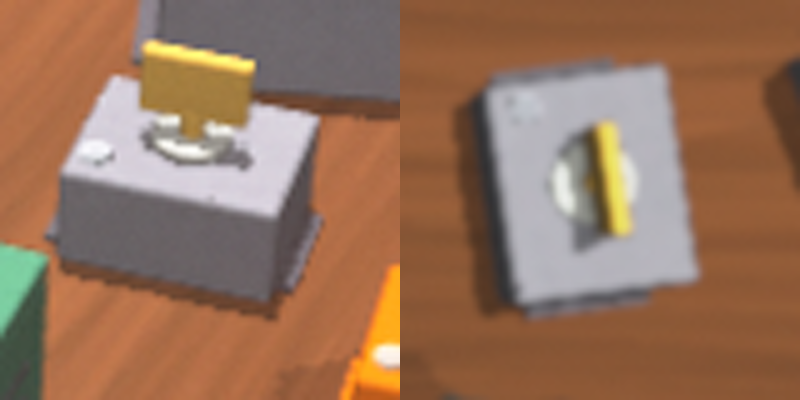

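View pics/a6.png

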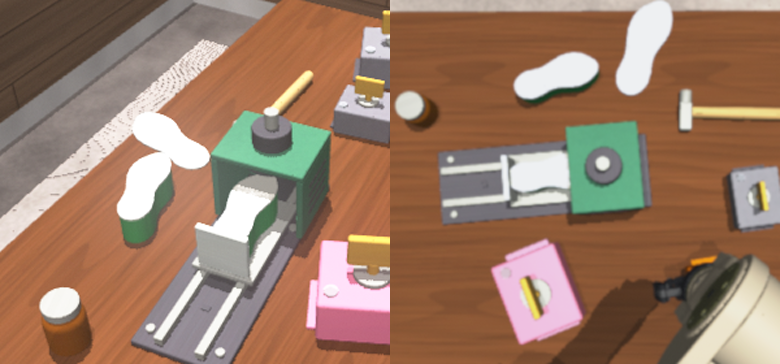

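The turning torque peaked at 0.36 N·m, which matches the spring beyond 1.08 rad. The key is back at run, in the same pixels as at the start. The carriage is in the press at top crop (505,180), and the jar, spare last and hammer haven't moved.

```bash
python3 -c "
from plant import *
print(close_job(),get_time_s())"
```

```text
the job is handed in; nothing more can be done
the job is handed in; nothing more can be done
```

The carriage is home against the stop, the key was turned past start and sprang back to run, nothing else moved, and the job was handed in at about 36 s.

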